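# Step a door plate under the pointer and hold it locked at the second mark

## Task

At the storage counter's marking jig, draw the sprung sliding leg and shift its carrier sideways until the orange pointer's tip stands over the yellow dot of the white plate and pause there for a second, then bring the blue dot under the tip and pause again. With the blue dot held there, squeeze the red cam lever fully home against the black post (not before, and without letting the leg slip off the mark), and finish still gripping post and lever, the lever fully home and the blue dot under the tip. Leave the things lying about on the counter where they are.

Things in the scene. Friction and masses are not known exactly. Their poses are not given: they have to be found in the camera images.
- jig: the marking jig: grey steel base 220 (x) x 300 (y) x 14 mm, bolted to the counter, origin at the centre of its underside. Its x axis points away from the robot, its y axis runs to the robot's left along the saddle's rails; yaw up to 0.2 rad either way. Saddle, leg, plate, post and lever keep the same directions.
- saddle (a joint): sideways slide of the aluminium saddle (which carries the leg) along the jig's +y, m, -0.075 to 0.075, 0 in the middle. Rubs with about 1.2 N, stays where it is left.
- leg (a joint): how far the flat aluminium leg is drawn out towards the robot (along the jig's -x), m, 0 to 0.09. A spring of 2 to 2.9 N pulls it back to 0 (away from the robot) whenever it is let go; sliding friction 0.6 N. The plate sits on the far end of the leg, the post and lever on the near end.
- grip (a point): grip point on the near end of the leg, 98 mm above the counter, midway between the outer faces of black post and open red lever: bring the TCP here from above, fingers closing along the jig's y. Post and lever measure 58 mm over their outer faces with the lever open, 46 mm with it home; 32 mm in x. Tops 117 mm, the black shelf under them 68 mm above the counter; keep fingertips above it.
- post: fixed black post on the -y side of the grip, 18 mm thick, outer face 29 mm from the grip point; origin on the shelf under the grip point, axes as the jig. It includes a grey cross plate on the robot's side, face 18 mm from the grip point, 94 mm wide in y, top 104 mm above the counter: the fingers can rest against it to draw the leg towards the robot.
- lever: red sliding cam lever on the +y side of the grip, block 32 x 18 x 46 mm, origin on the shelf under its middle. Its outer face is 29 mm from the grip point when open and moves 12 mm towards the post. If both fingers squeeze while the hand stays still, leg and plate shift by half the lever's travel along the jig's +y, so the hand has to move to -y by as much.
- cam (a joint): travel of the red lever towards the post, m: 0 open, 0.012 fully home against its stop. A spring opens it: about 5 N to start moving, 10 N when home; it springs open when let go.
- yellow_dot (a point): centre of the yellow dot, 12 mm across, on the top of the plate (72 mm above the counter); the white plate is 90 x 120 x 4 mm; this dot is the one farther from the robot, towards the left.
- blue_dot (a point): centre of the blue dot, 12 mm across, on the top of the same plate, 40 mm nearer (jig -x) and 60 mm further right (jig -y) than the yellow one.
- tip (a point): tip of the fixed orange pointer, 82 mm above the counter, 10 mm above the plate, on a steel arm (128 mm up) that comes from a post 215 mm to the left. It never moves; its place over the jig differs from start to start.
- padlock_brass: brass padlock, body 45 x 40 x 22 mm, lying; a bystander, origin at the centre of its underside
- padlock_blue: blue padlock, body 45 x 40 x 22 mm, lying; a bystander, origin at the centre of its underside
- tape: roll of amber packing tape, 100 mm across, 48 mm high; a bystander, origin at the centre of its underside
- spare_plate: spare white plate 90 x 120 x 4 mm, no dots; a bystander, origin at the centre of its underside
- marker: marker pen, 120 mm long; a bystander, origin at the centre of its underside
- mug: blue mug, 80 mm across, 95 mm high; a bystander, origin at the centre of its underside
- candy_jar: candy jar, 90 mm across, 120 mm high; a bystander, origin at the centre of its underside

How it is judged:
By the outcome, as a careful person would: the job done as asked, in the order asked, and still so for the second after the job is handed in, while the arm keeps its last pose, push and grip.
It also fails if it takes over 45 s, if anything falls off the work surface, if the arm or the gripper's body presses on something with over 40 N, if the wrist force passes 120 N, or if a joint passes its speed limit or range.

## Robot

A 7-joint arm with a two-finger parallel gripper is mounted at the origin on the work surface. World frame = base frame: x ahead of the robot, y to its left, z up, the work surface at z = 0. Lengths are in mm, angles in rad, forces in N, time in s.
With the tool pointing down it reaches from about 400 to 875 mm from the base axis. Payload 4.4 kg.
Tool frame: the origin (TCP) lies between the finger pads, 19 mm behind the fingertips; this is the grasp point; z points along the fingers, y is the direction in which the jaws open and shut (so a half turn about z gives the same grasp; the last joint's range is limited). The gripper opens to 85 mm and grips with 20 to 120 N. Pads are 22 mm wide; open, the fingers measure 114 mm over their backs; the gripper's body (76 mm by 85 mm) begins 54 mm behind the grasp point. The pads swing forward as they close: fully open they stand 13 mm farther back than shut.
Start: joints at [1.252, 0.628, 0.038, 1.517, -0.027, 0.996, -0.02], TCP at [162.602, -629.347, 250.013] pointing down, gripper open.
Joint ranges: [-3.06, 3.06], [-0.37, 2.12], [-1.25, 1.32], [0.18, 2.47], [-1.1, 4.24], [0.23, 1.98], [-2.94, 2.94]. Speed limits (rad/s): [2.57, 2.57, 3.14, 3.14, 3.14, 3.14, 3.14].

## Interface

Orientations are given as [roll, pitch, yaw] about the fixed x, y, z axes, in that order (R = Rz(yaw) Ry(pitch) Rx(roll)).
In Python, from cell import read_state, get_image, calibration, finish_job gives the robot as it stands. The module is installed in compiled form; this text tells all that it offers.
- The arm moves only by the tool apply_moves, never from a script. Its argument "increments" is a list of rows, each an object of numbers: "tx", "ty", "tz": the shift along the world's x, y, z in m; "rx", "ry", "rz": the turn, a rotation vector about the world's x, y, z in units of 5 degrees (1.0 is 5 degrees); "claw": the finger opening in m, from 0 to 0.0854. In form: [{"tx": .., "ty": .., "tz": .., "rx": .., "ry": .., "rz": .., "claw": ..}, ...]. A call has 1 to 12 rows; each row is the pose to reach, as a shift and turn from the pose commanded when the call began; what a row does not reach only later rows make up. A row lasts 1/10 s, in which the tool goes at most 50 mm and 8.59 degrees, less where a joint would pass 70% of its speed; a pose out of reach is approached as far as the arm can. A call with a gripper value outside its range is refused whole. The fingers move at their own pace and stop on an object; the grip force is fixed at half the most. Time passes only in rows, so rows that repeat a pose let the fingers close. It gives the time, the measured TCP pose, the force and the opening at its end, in the units of the state.
- read_state(): the state, without advancing time (a new reading comes with each control period).
- get_image(name): name is "scene" or "top"; returns the picture (400x640x3 uint8, red, green, blue); there is no depth.
- calibration(name): a dict with "camera_matrix" (3x3 intrinsics, pixels), "origin" and "attitude" of the camera in the world. Camera axes: x right, y up, looking along -z (the intrinsics and any distortion apply to the point x, -y, -z); pixel columns grow to the right and rows downward; lengths in mm; the calibration is good to about 2 mm. A picture is of the moment at which its call begins. calibration takes no time and is no camera call.
- finish_job(): hands the job in, once; it reports no verdict.
The state is a dict: "clock": time; "qpos": joint angles; "qd": joint speeds; "tau": joint torques, N m; "eef_pos": TCP position; "tool_rot": TCP orientation; "force": force on the tool from outside, world axes, zero at the start; "torque": the same for the moment, N m; "width": finger opening in mm.
Only numpy, scipy, OpenCV 4.12 (cv2) and the standard library are available. Lean on these libraries where they do the work, as an engineer would, in place of code of your own. Each camera call takes 0.05 s, during which the arm holds its last target. There are 200 camera calls.

## Working session

There is one attempt and no reset: what is moved stays moved. The work goes in short steps, Python scripts to look and compute and a tool call to move; the robot and the scene stay as the last step left them, time stands still between calls to the robot, and variables do not carry over. Pictures are saved under pics/ and viewed, about 8 in all and at most 12, crops included, and the job is handed in when it is done.

Besides the shell and the picture viewer there is one more tool, called after ">>>" by a JSON object that holds its "op" and its "data". apply_moves: Moves the arm, as the interface text tells. Its arguments: {"type":"object","properties":{"increments":{"type":"array"}},"required":["increments"]}

```bash
mkdir -p pics; python3 - <<'E'
from cell import *
import cv2
for n in("scene","top"):
    cv2.imwrite(f"pics/{n}0.png",get_image(n)[:,:,::-1]); print(n,calibration(n))
s=read_state();print(s)
E
```

```text
scene {'camera_matrix': array([[373.95701901,   0.        , 316.67211642],
       [  0.        , 373.95701901, 205.48635101],
       [  0.        ,   0.        ,   1.        ]]), 'origin': array([1489.3939926 , -225.90686162,  749.73395341]), 'attitude': array([ 0.97264947, -0.00688506,  1.33213685])}
top {'camera_matrix': array([[371.66739024,   0.        , 318.16809131],
       [  0.        , 371.66739024, 204.95416781],
       [  0.        ,   0.        ,   1.        ]]), 'origin': array([ 482.73955893,   11.56344438, 1031.39321072]), 'attitude': array([ 0.12026172, -0.01885781, -1.58263539])}
{'clock': 0.1, 'qpos': array([ 1.25220671,  0.62921366,  0.03847616,  1.51826644, -0.02702387,
        0.99630237, -0.02001241]), 'qd': array([-0.00149552, -0.00297544, -0.00078742, -0.00187946, -0.00218756,
        0.00095854, -0.0003539 ]), 'tau': array([ 3.65231936e-03, -5.64535046e+01,  1.23081576e+00, -1.93975836e+01,
        1.13060034e-02,  5.43564674e-03, -1.94599937e-05]), 'eef_pos': array([ 162.45668896, -628.82913747,  249.20799428]), 'tool_rot': array([-3.13992156e+00,  1.30905151e-05,  2.52738859e-01]), 'force': array([0.45771897, 0.31839055, 0.15193417]), 'torque': array([0.02466654, 0.0039173 , 0.02808382]), 'width': 85.671483453347}
```

View pics/scene0.png

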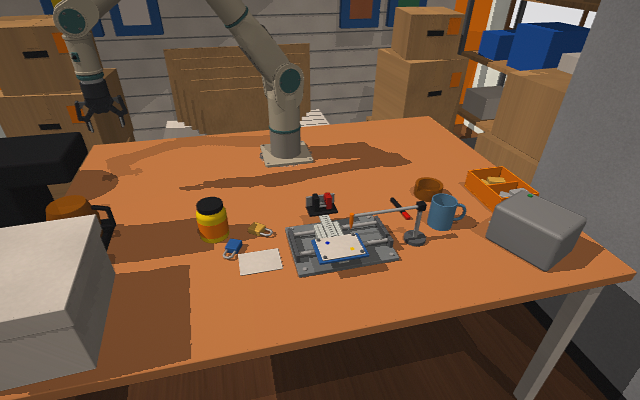

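View pics/top0.png

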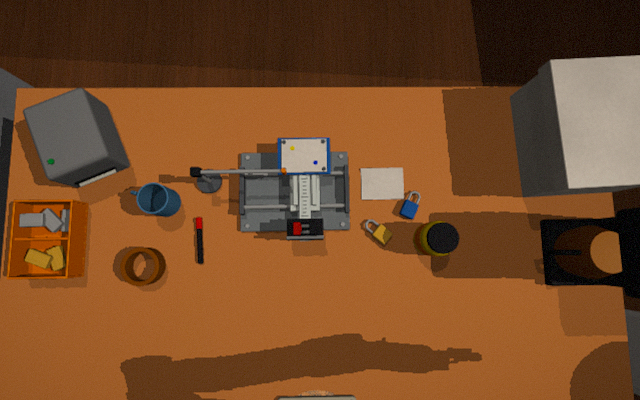

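The scene picture shows the jig near (340,245). In the top picture the plate is at about (304,156), yellow at (292,148), blue at (315,162), tip near (284,170) and lever and post near (305,229). Next I'll enlarge it.

```bash
cat > h.py <<'E'
import numpy as np, cv2
from scipy.spatial.transform import Rotation as Ro
from cell import *
def ray(n,u,v,z):
    c=calibration(n);K=c["camera_matrix"];R=Ro.from_euler("xyz",c["attitude"]).as_matrix()
    p=np.linalg.inv(K)@[u,v,1];d=R@[p[0],-p[1],-p[2]];o=c["origin"]
    return o+d*(z-o[2])/d[2]
def proj(n,P):
    c=calibration(n);K=c["camera_matrix"];R=Ro.from_euler("xyz",c["attitude"]).as_matrix()
    q=R.T@(np.array(P)-c["origin"]);q=K@[q[0],-q[1],-q[2]];return q[:2]/q[2]
def blobs(n,im,box):
    x0,y0,x1,y1=box;h=cv2.cvtColor(im[y0:y1,x0:x1],cv2.COLOR_RGB2HSV)
    return h
def save(im,box,f,name):
    x0,y0,x1,y1=box
    cv2.imwrite("pics/"+name,cv2.resize(im[y0:y1,x0:x1,::-1],None,fx=f,fy=f,interpolation=cv2.INTER_CUBIC))
E
python3 - <<'E'
from h import *
im=cv2.imread("pics/top0.png")[:,:,::-1].copy(); s=cv2.imread("pics/scene0.png")[:,:,::-1].copy()
a=cv2.resize(im[125:245,230:360],None,fx=4.5,fy=4.5,interpolation=2)
save(im,(230,130,360,245),6,"t1.png"); save(s,(280,185,440,285),5,"s1.png")
for n,(u,v),z in [("top",(292,148),72),("top",(315,162),72),("top",(284,170),82),("top",(305,229),117),("top",(239,153),14),("top",(349,153),14),("top",(239,231),14),("top",(349,231),14)]: print(u,v,ray(n,u,v,z).round(1))
E
```

```text
292 148 [750.9  59.6  72. ]
315 162 [712.6  -0.9  72. ]
284 170 [689.6  80.   82. ]
305 229 [533.8  26.1 117. ]
239 153 [753.8 210.4  14. ]
349 153 [751.7 -97.5  14. ]
239 231 [536.1 207.4  14. ]
349 231 [532.8 -92.7  14. ]
```

View pics/t1.png

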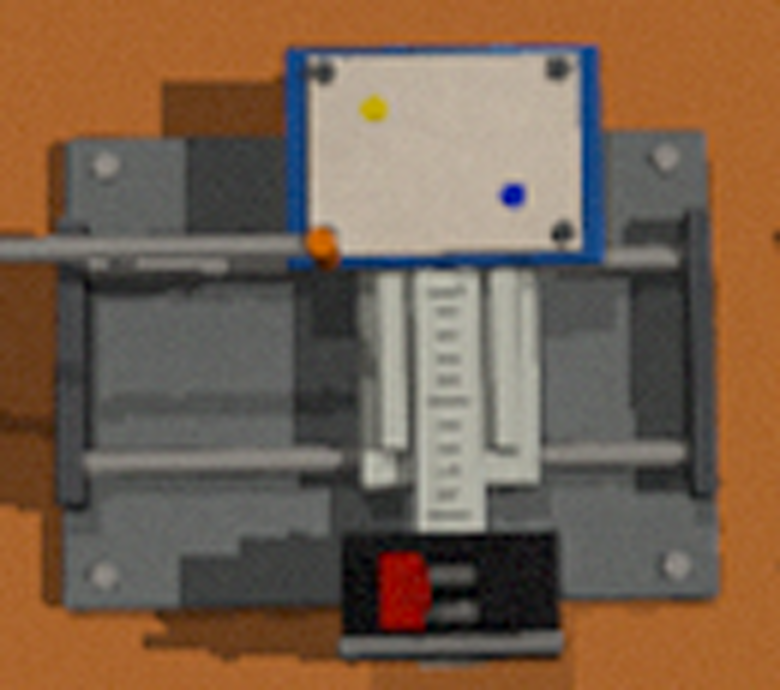

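View pics/s1.png

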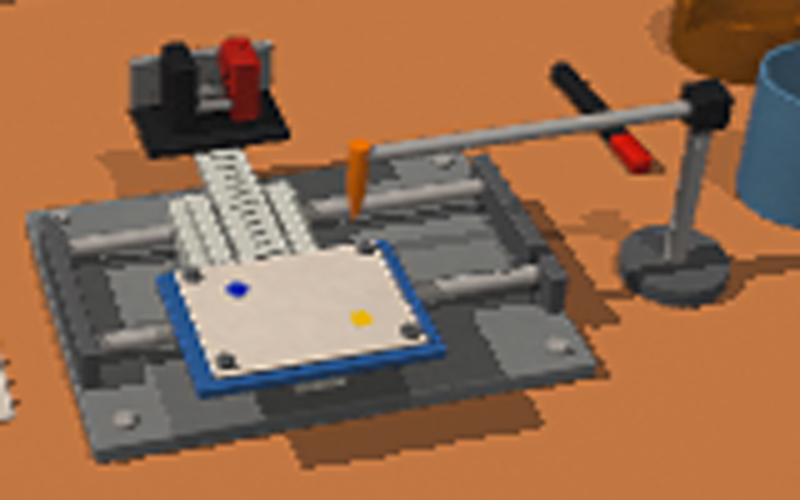

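```bash
cat >> h.py <<'E'
def cen(im,box,kind):
    x0,y0,x1,y1=box;r=im[y0:y1,x0:x1].astype(float);R,G,B=r[...,0],r[...,1],r[...,2]
    w={"y":np.minimum(R,G)-B,"b":B-np.maximum(R,G),"r":R-2*np.maximum(G,B),"o":R-G*1.3-B*.6}[kind]
    t=w.max()*.35;m=np.clip(w-t,0,None);n,l=cv2.connectedComponents((m>0).astype(np.uint8))
    k=l.flat[np.argmax(cv2.blur(m,(3,3))*(l>0))];m=m*(l==k);ys,xs=np.mgrid[y0:y1,x0:x1]
    return np.array([(m*xs).sum(),(m*ys).sum()])/m.sum(),int((m>0).sum())
def tri(ut,us):
    L=[]
    for n,(u,v) in(("top",ut),("scene",us)):
        a=ray(n,u,v,0);b=ray(n,u,v,100);d=(b-a)/np.linalg.norm(b-a);L.append((a,np.eye(3)-np.outer(d,d)))
    A=sum(M for _,M in L);P=np.linalg.solve(A,sum(M@a for a,M in L))
    return P,[np.linalg.norm(M@(P-a)) for a,M in L]
E
python3 - <<'E'
from h import *
im=cv2.imread("pics/top0.png")[:,:,::-1].copy(); s=cv2.imread("pics/scene0.png")[:,:,::-1].copy()
y,_=cen(im,(283,140,302,155),"y");b,_=cen(im,(308,155,322,168),"b");r,n=cen(im,(288,218,308,238),"r")
Y,B=ray("top",*y,72),ray("top",*b,72)
print(y,b,r,n,"Y",Y,"B",B,"D",Y-B)
d=(Y-B)[:2];print("yaw dots",np.arctan2(d[1],d[0])-np.arctan2(60,40),np.hypot(*d))
cor=[(70,608),(717,598),(65,140),(705,132)]
C=[ray("top",230+x/6-.4,130+q/6-.4,14) for x,q in cor];print(np.round(C,1))
for i,j in((0,1),(2,3)):
    e=C[i]-C[j];print("yaw",np.arctan2(-e[0],e[1]),np.linalg.norm(e))
print("ctr",np.mean(C,0))
print("lever top",ray("top",*r,114))
ys,_=cen(s,(347,244,357,253),"y");bs,_=cen(s,(322,238,334,246),"b");print(ys,bs)
print("tri Y",tri(y,ys),"B",tri(b,bs),"scene B",ray("scene",*bs,72),"scene Y",ray("scene",*ys,72))
print("tip",tri((230+328/6-.4,130+264/6-.4),(280+355/5-.4,185+217/5-.4)))
print("tip scene",ray("scene",280+355/5-.4,185+217/5-.4,82),"top",ray("top",230+328/6-.4,130+264/6-.4,82))
print(im[166:178,278:290,0]);print(im[166:178,278:290,2])
E
```

```text
[291.83543788 147.69490835] [314.96984641 162.04142595] [296.68663918 228.02010858] 105 Y [751.75698414  59.98347597  72.        ] B [712.52919854  -0.81702286  72.        ] D [39.22778559 60.80049883  0.        ]
yaw dots 0.015017213921815209 72.35689200779545
[[536.2 201.3  14. ]
 [537.6 -93.1  14. ]
 [753.9 206.4  14. ]
 [755.7 -92.2  14. ]]
yaw 0.004613425474290277 294.34389405283974
yaw 0.006022863349404404 298.60555546355243
ctr [645.85704271  55.6049687   14.        ]
lever top [536.63610126  46.59811313 114.        ]
[351.77305634 248.21891722] [327.07651926 242.41836462]
tri Y (array([751.087121 ,  58.9831029,  73.3850358]), [np.float64(0.964549825734848), np.float64(0.9645498257348192)]) B (array([711.97523731,  -1.34944754,  73.71321039]), [np.float64(0.572216428752341), np.float64(0.572216428752356)]) scene B [709.89696402  -1.3451901   72.        ] scene Y [749.45324214  58.59103708  72.        ]
tip (array([678.98812661,  78.15824702,  85.96974596]), [np.float64(0.9191854740127585), np.float64(0.9191854740127267)])
tip scene [674.0403052   79.03907618  82.        ] top 
[... 566 characters left out ...]
42  42  38  42  45  39  38  42  56]
 [ 67  40  43  40  37  48  46  49  47  43  42  55]]
[[115 126 108 117 174 165 163 163 160 157 160 158]
 [118 127 108 100 137 123 120 147 163 161 158 159]
 [103 113  87  61  57  13  33  93 143 165 157 157]
 [106 105  66  36   0   0   0  67 133 164 163 166]
 [127 111  68  26   0   0   0  50 129 164 158 161]
 [111 109  82  31   0   0   0   0 108 169 162 162]
 [ 89  88  92  65   0   0   0   0  69 133 132 130]
 [102 115 111 105  45   0   0   0  65 107 113 112]
 [ 83  95  94  84  49  13   0  24  60  93  91  90]
 [ 39  41  38  40  48  39  35  35  43  44  33  45]
 [ 38  37  38  40  44  41  41  48  38  37  37  53]
 [ 65  43  46  39  35  50  45  49  46  45  42  53]]
```

>>> {"op": "apply_moves", "data": {"increments": [{"tx": 0.375, "ty": 0.656, "tz": 0, "rz": -2.78, "claw": 0.08}, {"tx": 0.375, "ty": 0.656, "tz": 0, "rz": -2.78, "claw": 0.08}, {"tx": 0.375, "ty": 0.656, "tz": 0, "rz": -2.78, "claw": 0.08}, {"tx": 0.375, "ty": 0.656, "tz": 0, "rz": -2.78, "claw": 0.08}, {"tx": 0.375, "ty": 0.656, "tz": 0, "rz": -2.78, "claw": 0.08}, {"tx": 0.375, "ty": 0.656, "tz": 0, "rz": -2.78, "claw": 0.08}, {"tx": 0.375, "ty": 0.656, "tz": 0, "rz": -2.78, "claw": 0.08}, {"tx": 0.375, "ty": 0.656, "tz": 0, "rz": -2.78, "claw": 0.08}, {"tx": 0.375, "ty": 0.656, "tz": 0, "rz": -2.78, "claw": 0.08}, {"tx": 0.375, "ty": 0.656, "tz": 0, "rz": -2.78, "claw": 0.08}, {"tx": 0.375, "ty": 0.656, "tz": 0, "rz": -2.78, "claw": 0.08}, {"tx": 0.375, "ty": 0.656, "tz": 0, "rz": -2.78, "claw": 0.08}]}}

```text
$.increments[0]: bad value
```

>>> {"op": "apply_moves", "data": {"increments": [{"tx": 0.375, "ty": 0.656, "tz": 0.0, "rx": 0.0, "ry": 0.0, "rz": -2.78, "claw": 0.08}, {"tx": 0.375, "ty": 0.656, "tz": 0.0, "rx": 0.0, "ry": 0.0, "rz": -2.78, "claw": 0.08}, {"tx": 0.375, "ty": 0.656, "tz": 0.0, "rx": 0.0, "ry": 0.0, "rz": -2.78, "claw": 0.08}, {"tx": 0.375, "ty": 0.656, "tz": 0.0, "rx": 0.0, "ry": 0.0, "rz": -2.78, "claw": 0.08}, {"tx": 0.375, "ty": 0.656, "tz": 0.0, "rx": 0.0, "ry": 0.0, "rz": -2.78, "claw": 0.08}, {"tx": 0.375, "ty": 0.656, "tz": 0.0, "rx": 0.0, "ry": 0.0, "rz": -2.78, "claw": 0.08}, {"tx": 0.375, "ty": 0.656, "tz": 0.0, "rx": 0.0, "ry": 0.0, "rz": -2.78, "claw": 0.08}, {"tx": 0.375, "ty": 0.656, "tz": 0.0, "rx": 0.0, "ry": 0.0, "rz": -2.78, "claw": 0.08}, {"tx": 0.375, "ty": 0.656, "tz": 0.0, "rx": 0.0, "ry": 0.0, "rz": -2.78, "claw": 0.08}, {"tx": 0.375, "ty": 0.656, "tz": 0.0, "rx": 0.0, "ry": 0.0, "rz": -2.78, "claw": 0.08}, {"tx": 0.375, "ty": 0.656, "tz": 0.0, "rx": 0.0, "ry": 0.0, "rz": -2.78, "claw": 0.08}, {"tx": 0.375, "ty": 0.656, "tz": 0.0, "rx": 0.0, "ry": 0.0, "rz": -2.78, "claw": 0.08}]}}

```text
clock: 1.3
eef_pos: [460.9, -106.5, 250.0]
tool_rot: [3.141, 0.0, 0.01]
force: [1.4, -0.6, 0.0]
width: 80.1
```

>>> {"op": "apply_moves", "data": {"increments": [{"tx": 0.077, "ty": 0.133, "tz": 0.0, "rx": 0.0, "ry": 0.0, "rz": 0.0, "claw": 0.08}, {"tx": 0.077, "ty": 0.133, "tz": 0.0, "rx": 0.0, "ry": 0.0, "rz": 0.0, "claw": 0.08}, {"tx": 0.077, "ty": 0.133, "tz": -0.03, "rx": 0.0, "ry": 0.0, "rz": 0.0, "claw": 0.08}, {"tx": 0.077, "ty": 0.133, "tz": -0.07, "rx": 0.0, "ry": 0.0, "rz": 0.0, "claw": 0.08}, {"tx": 0.077, "ty": 0.133, "tz": -0.1, "rx": 0.0, "ry": 0.0, "rz": 0.0, "claw": 0.08}, {"tx": 0.077, "ty": 0.133, "tz": -0.1, "rx": 0.0, "ry": 0.0, "rz": 0.0, "claw": 0.08}, {"tx": 0.077, "ty": 0.133, "tz": -0.1, "rx": 0.0, "ry": 0.0, "rz": 0.0, "claw": 0.08}]}}

```text
clock: 2.0
eef_pos: [537.2, 24.1, 150.1]
tool_rot: [3.141, 0.001, 0.01]
force: [-0.5, 0.5, 1.0]
width: 80.2
```

```bash
python3 - <<'E'
from h import *
a=get_image("scene");b=get_image("top")
cv2.imwrite("pics/sceneA.png",a[:,:,::-1]);cv2.imwrite("pics/topA.png",b[:,:,::-1])
A=cv2.resize(a[170:290,270:430],None,fx=4,fy=4,interpolation=2);B=cv2.resize(b[130:250,230:360],None,fx=4,fy=4,interpolation=2)
cv2.imwrite("pics/cA.png",A[:,:,::-1])
s=read_state();print(s["eef_pos"],s["tool_rot"],s["width"],s["force"])
E
```

```text
[538.48506293  23.99544176 151.67747952] [ 3.14157399e+00 -2.93686132e-03  9.04461639e-03] 80.17837003503449 [ 0.52434558 -0.31785893  0.30776094]
```

View pics/cA.png

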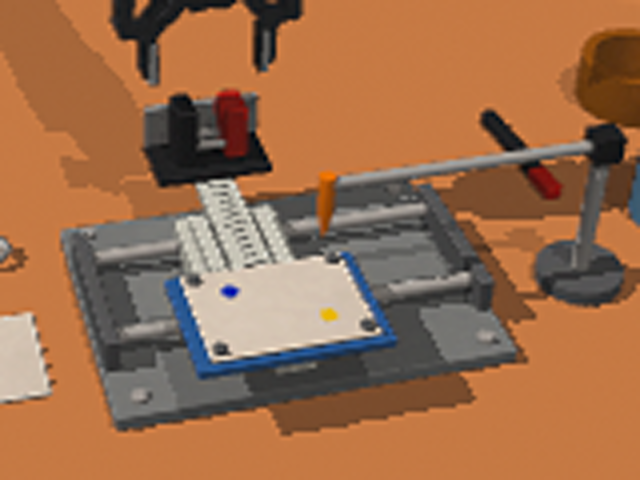

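```bash
python3 - <<'E'
from h import *
for P in ((538,25,131),(538,25,138),(536.5,26.5,117)): print(P,proj("scene",P))
print(ray("scene",270+206.5/4-.4,170+97/4-.4,117))
E
```

```text
(538, 25, 131) [321.3810277  191.78546956]
(538, 25, 138) [321.41263412 189.86996391]
(536.5, 26.5, 117) [321.66474675 195.26653437]
[528.18889827  27.19032134 117.        ]
```

>>> {"op": "apply_moves", "data": {"increments": [{"tx": 0.0, "ty": 0.0025, "tz": -0.025, "rx": 0.0, "ry": 0.0, "rz": 0.0, "claw": 0.08}, {"tx": 0.0, "ty": 0.0025, "tz": -0.04, "rx": 0.0, "ry": 0.0, "rz": 0.0, "claw": 0.08}, {"tx": 0.0, "ty": 0.0025, "tz": -0.052, "rx": 0.0, "ry": 0.0, "rz": 0.0, "claw": 0.08}, {"tx": 0.0, "ty": 0.0025, "tz": -0.052, "rx": 0.0, "ry": 0.0, "rz": 0.0, "claw": 0.072}, {"tx": 0.0, "ty": 0.0025, "tz": -0.052, "rx": 0.0, "ry": 0.0, "rz": 0.0, "claw": 0.068}, {"tx": 0.0, "ty": 0.0025, "tz": -0.052, "rx": 0.0, "ry": 0.0, "rz": 0.0, "claw": 0.068}]}}

```text
clock: 2.7
eef_pos: [538.2, 27.0, 99.1]
tool_rot: [-3.141, -0.002, 0.01]
force: [-0.8, 0.2, 0.7]
width: 67.5
```

```bash
python3 - <<'E'
from h import *
a=get_image("scene");b=get_image("top")
cv2.imwrite("pics/sceneB.png",a[:,:,::-1])
A=cv2.resize(a[175:235,285:365],None,fx=8,fy=8,interpolation=2)
cv2.imwrite("pics/cB.png",A[:,:,::-1])
for i in range(3):
    s=read_state();print(s["eef_pos"],s["width"],s["force"])
print(cen(b,(283,140,302,155),"y")[0])
E
```

```text
[537.97035863  27.04566556  98.84318065] 68.31120479261757 [ 0.02907671 -0.00815506 -0.10070102]
[537.97035863  27.04566556  98.84318065] 68.31120479261757 [ 0.02907671 -0.00815506 -0.10070102]
[537.97035863  27.04566556  98.84318065] 68.31120479261757 [ 0.02907671 -0.00815506 -0.10070102]
[291.83906955 147.70258723]
```

View pics/cB.png

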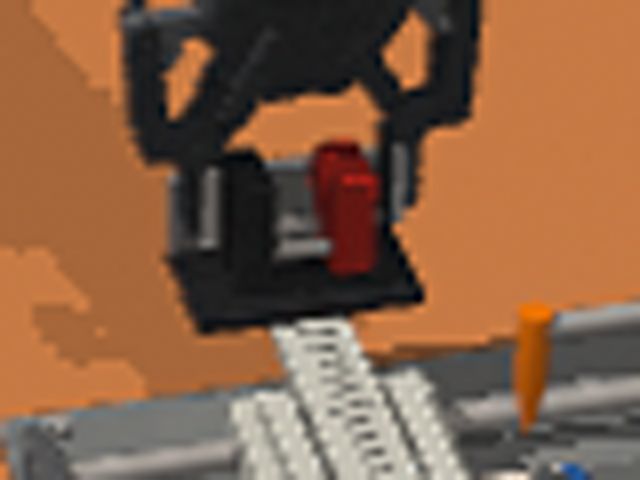

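>>> {"op": "apply_moves", "data": {"increments": [{"tx": 0.0, "ty": 0.0, "tz": 0.0, "rx": 0.0, "ry": 0.0, "rz": 0.0, "claw": 0.062}, {"tx": -0.005, "ty": 0.0, "tz": 0.0, "rx": 0.0, "ry": 0.0, "rz": 0.0, "claw": 0.062}, {"tx": -0.01, "ty": 0.0, "tz": 0.0, "rx": 0.0, "ry": 0.0, "rz": 0.0, "claw": 0.062}, {"tx": -0.018, "ty": 0.0, "tz": 0.0, "rx": 0.0, "ry": 0.0, "rz": 0.0, "claw": 0.062}, {"tx": -0.028, "ty": 0.003, "tz": 0.0, "rx": 0.0, "ry": 0.0, "rz": 0.0, "claw": 0.062}, {"tx": -0.038, "ty": 0.006, "tz": 0.0, "rx": 0.0, "ry": 0.0, "rz": 0.0, "claw": 0.062}, {"tx": -0.048, "ty": 0.009, "tz": 0.0, "rx": 0.0, "ry": 0.0, "rz": 0.0, "claw": 0.062}, {"tx": -0.058, "ty": 0.012, "tz": 0.0, "rx": 0.0, "ry": 0.0, "rz": 0.0, "claw": 0.062}, {"tx": -0.066, "ty": 0.014, "tz": 0.0, "rx": 0.0, "ry": 0.0, "rz": 0.0, "claw": 0.062}, {"tx": -0.07, "ty": 0.016, "tz": 0.0, "rx": 0.0, "ry": 0.0, "rz": 0.0, "claw": 0.062}, {"tx": -0.07, "ty": 0.016, "tz": 0.0, "rx": 0.0, "ry": 0.0, "rz": 0.0, "claw": 0.062}, {"tx": -0.07, "ty": 0.016, "tz": 0.0, "rx": 0.0, "ry": 0.0, "rz": 0.0, "claw": 0.062}]}}

```text
clock: 4.0
eef_pos: [467.2, 43.7, 98.1]
tool_rot: [-3.141, 0.0, 0.011]
force: [2.1, 1.1, 1.3]
width: 62.3
```

```bash
cat > m.py <<'E'
from h import *
import sys
n=sys.argv[1]
a=get_image("scene");b=get_image("top")
cv2.imwrite(f"pics/scene{n}.png",a[:,:,::-1]);cv2.imwrite(f"pics/top{n}.png",b[:,:,::-1])
s=read_state();print(s["clock"],s["eef_pos"].round(1),s["width"].round(1),s["force"].round(1))
box=(268,135,318,185)
B=cv2.resize(b[140:200,255:325],None,fx=8,fy=8,interpolation=2)
A=cv2.resize(a[205:265,310:380],None,fx=8,fy=8,interpolation=2)
cv2.imwrite(f"pics/c{n}.png",np.vstack([B,A])[:,:,::-1][:960] if 0 else cv2.resize(np.hstack([B,A]),None,fx=.7,fy=.7,interpolation=3)[:,:,::-1])
bb=cen(b,(255,140,325,205),"b")[0];Bt=ray("top",*bb,72)
# blue dot only from top, restricted to high-saturation dot: print neighbours for check
print("blue px",bb,"B",Bt.round(1),"-> yellow by geometry",(Bt+[39.4,60.4,0]).round(1))
E
python3 m.py C
```

```text
Traceback (most recent call last):
  File "m.py", line 6, in <module>
    s=read_state();print(s["clock"],s["eef_pos"].round(1),s["width"].round(1),s["force"].round(1))
                                                          ^^^^^^^^^^^^^^^^
AttributeError: 'float' object has no attribute 'round'
```

```bash
sed -i 's/s\["width"\].round(1)/round(s["width"],1)/' m.py; sed -i 's/"b":B-np.maximum(R,G)/"b":B-np.maximum(R,2.5*G)/' h.py; python3 m.py C; python3 - <<'E'
from h import *
im=cv2.imread("pics/top0.png")[:,:,::-1].copy();print(cen(im,(255,130,340,205),"b"))
E
```

```text
4.2 [467.6  43.4  98. ] 61.9 [1.5 1.2 1.6]
blue px [308.62836879 185.52978723] B [649.9  16.4  72. ] -> yellow by geometry [689.3  76.8  72. ]
(array([314.87171413, 162.09077218]), 8)
```

View pics/cC.png

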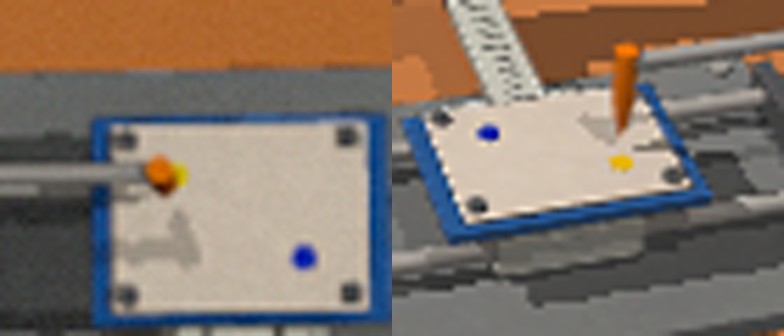

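The crop shows the tip just short of the yellow dot in both views: about (284.9,173.7) in the top view and (350.6,230) in the scene view.

```bash
python3 - <<'E'
from h import *
a=cv2.imread("pics/sceneC.png")[:,:,::-1].copy();b=cv2.imread("pics/topC.png")[:,:,::-1].copy()
bs,_=cen(a,(310,205,380,265),"b");ys,_=cen(a,(344,231,358,238),"y");bt,_=cen(b,(255,140,325,205),"b")
Bt=ray("top",*bt,72);Bs=ray("scene",*bs,72);Ys=ray("scene",*ys,72);print(bs,ys,"Bt",Bt,"Bs",Bs,"Ys",Ys,"Ys-Bs",Ys-Bs,"bias",Bs-Bt)
print("scene B ch, rows 222-236, cols 343-358");print(a[222:237,343:358,2]);print("R");print(a[222:237,343:358,0])
print("top G rows 166-178 cols 279-291");print(b[166:178,279:291,1]);print("B");print(b[166:178,279:291,2])
for v in (228.5,229.5,230.5): print(v,ray("scene",350.7,v,82)-(Bs-Bt))
for v in (173,174): print(v,ray("top",285,v,82))
E
```

```text
[327.25621034 228.33109701] [350.56359553 233.52610567] Bt [649.89074662  16.44925053  72.        ] Bs [647.62839851  15.87923352  72.        ] Ys [686.78643132  75.40374076  72.        ] Ys-Bs [39.15803281 59.52450723  0.        ] bias [-2.26234812 -0.57001701  0.        ]
scene B ch, rows 222-236, cols 343-358
[[180 179 178 177 179 186  94  15   6   2  81 130  88 133 101]
 [177 176 176 178 179 186  93  12   4   0 136 182 122 133 148]
 [177 177 178 178 180 184 121  41   1  46 178 185 203 151 139]
 [178 150 174 178 179 185 118  37   0  75 143 147 147 102 109]
 [151 146 147 147 147 150 128  48   0 109 146 146 146 172 126]
 [179 153 149 149 149 152 158  63  31 143 178 181 179 179 164]
 [179 182 154 148 150 151 155  74 128 176 177 174 177 177 195]
 [179 179 179 152 146 147 151 139 176 178 173 173 175 177 180]
 [179 178 178 178 180 151 143 175 178 177 175 175 177 116 101]
 [178 179 179 179 179 179 181 180 179 179 115  97  99 102 104]
 [179 178 178 178 181 183 188 146 133 176 181 179 179 179 180]
 [176 175 177 179 180 141  21   0   0  68 170 177 176 176 175]
 [177 175 176 176 179 185  64 
[... 1898 characters left out ...]
 163 164]
 [110  88  51   0   0   0  40  74  98 142 165 168]
 [118  71  24   0   0   0   0   0   0 103 168 160]
 [114  80  30   0   0   0   0   0   0  93 167 165]
 [ 99 101  73  14   0   0   0   0   0 118 167 160]
 [142 142 122  51   0   0   0  72 138 155 161 159]
 [133 132 134 124  74  29  85 146 168 164 161 164]
 [107 136 146 159 139 129 147 169 166 167 164 165]
 [143 164 161 162 165 158 162 164 160 164 164 166]
 [161 157 159 166 163 161 158 146 148 164 164 161]]
228.5 [678.63628218  79.15780253  82.        ]
229.5 [683.14613448  77.69454216  82.        ]
230.5 [687.62372191  76.24175041  82.        ]
173 [681.64416267  77.42829449  82.        ]
174 [679.00262245  77.43132954  82.        ]
```

>>> {"op": "apply_moves", "data": {"increments": [{"tx": -0.005, "ty": 0.002, "tz": 0.0, "rx": 0.0, "ry": 0.0, "rz": 0.0, "claw": 0.062}, {"tx": -0.0097, "ty": 0.0032, "tz": 0.0, "rx": 0.0, "ry": 0.0, "rz": 0.0, "claw": 0.062}, {"tx": -0.0097, "ty": 0.0032, "tz": 0.0, "rx": 0.0, "ry": 0.0, "rz": 0.0, "claw": 0.062}, {"tx": -0.0097, "ty": 0.0032, "tz": 0.0, "rx": 0.0, "ry": 0.0, "rz": 0.0, "claw": 0.062}]}}

```text
clock: 4.6
eef_pos: [457.0, 46.1, 98.0]
tool_rot: [3.141, 0.001, 0.01]
force: [2.4, -0.7, 0.7]
width: 61.9
```

```bash
python3 m.py D
```

```text
4.7 [457.3  46.1  98. ] 61.5 [ 2.5 -0.4  0.6]
blue px [307.81796214 189.42287555] B [639.6  18.7  72. ] -> yellow by geometry [679.   79.1  72. ]
```

View pics/cD.png

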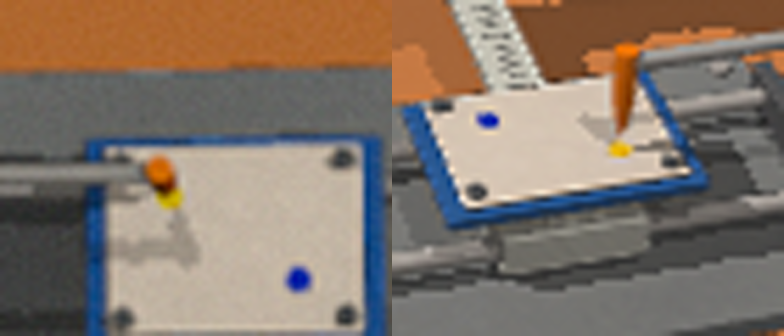

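The tip covers the yellow dot's far edge in the top view. I'll compare that with the parallax expected from the 10 mm height gap.

```bash
python3 - <<'E'
from h import *
a=cv2.imread("pics/sceneD.png")[:,:,::-1].copy();b=cv2.imread("pics/topD.png")[:,:,::-1].copy()
for n in("top","scene"):
    bi=np.array([-2.26,-.57,0])*(n=="scene")
    print(n,"tip",proj(n,np.array([679.5,80,82])+bi),"under",proj(n,np.array([679.5,80,72])+bi))
print("yellow scene",cen(a,(344,229,358,237),"y"), ray("scene",*cen(a,(344,229,358,237),"y")[0],72)+[2.26,.57,0])
print(a[226:236,344:358,2]);print(a[226:236,344:358,1]);print(b[168:180,279:292,1])
E
```

```text
top tip [284.00846783 173.81938474] under [284.28449753 174.59401775]
scene tip [351.06805377 228.63746179] under [350.86744331 231.3434773 ]
yellow scene (array([350.22932227, 231.32807746]), 10) [679.0048434   78.20312734  72.        ]
[[147 146 145 149 152 128  49   0 107 142 145 146 146 169]
 [152 146 147 147 150 156  62  32 141 173 175 173 174 177]
 [181 154 147 148 148 151  73 129 176 177 172 175 175 176]
 [180 181 154 150 150 154 144 179 179 177 175 176 178 179]
 [179 180 180 182 158  86  80 129 176 180 178 180 117 101]
 [176 176 178 181 144  23   0   0  67  99 100 100 101 103]
 [176 179 178 179 143  55   0   0 120 175 180 179 179 183]
 [178 178 179 180 184 188 191 188 184 179 179 178 177 178]
 [178 179 179 179 180 180 179 179 178 175 175 175 176 179]
 [176 178 179 176 177 176 177 177 177 175 175 176 178 180]]
[[161 161 160 162 165 149  85  57 122 157 158 159 160 190]
 [166 160 160 161 164 169  92  73 154 191 193 192 193 198]
 [199 168 162 161 162 164 107 151 192 194 191 192 192 194]
 [199 200 169 162 161 162 162 192 193 193 193 194 196 197]
 [194 198 197 197 167 156 185 192 1
[... 280 characters left out ...]
4 193 194 194 192 191 192 193 194 197]]
[[157 159 151 127 116 127 162 183 180 181 179 176 179]
 [123 101 111  99  97 105 136 171 183 178 179 179 175]
 [118  85  93 106 105 102 117 153 181 181 178 176 182]
 [118  90  83  99 110 106  85 131 185 182 182 180 179]
 [107 100  83  70  73  65  49 116 189 182 176 179 181]
 [160 157 139  70  19  26  42 122 184 184 180 183 181]
 [148 150 146 139  91  56 108 157 180 178 179 181 183]
 [119 152 164 180 156 139 162 180 176 180 179 180 180]
 [159 181 176 179 177 180 165 162 177 179 183 175 179]
 [176 172 177 179 178 178 168 148 165 179 177 175 182]
 [175 174 176 174 177 181 171 143 154 168 181 180 179]
 [179 176 174 177 180 171 159 145 144 158 185 180 179]]
```

Both views put the yellow dot within about 1 mm of under the tip, so I'll pause.

>>> {"op": "apply_moves", "data": {"increments": [{"tx": 0.0, "ty": 0.0, "tz": 0.0, "rx": 0.0, "ry": 0.0, "rz": 0.0, "claw": 0.062}, {"tx": 0.0, "ty": 0.0, "tz": 0.0, "rx": 0.0, "ry": 0.0, "rz": 0.0, "claw": 0.062}, {"tx": 0.0, "ty": 0.0, "tz": 0.0, "rx": 0.0, "ry": 0.0, "rz": 0.0, "claw": 0.062}, {"tx": 0.0, "ty": 0.0, "tz": 0.0, "rx": 0.0, "ry": 0.0, "rz": 0.0, "claw": 0.062}, {"tx": 0.0, "ty": 0.0, "tz": 0.0, "rx": 0.0, "ry": 0.0, "rz": 0.0, "claw": 0.062}, {"tx": 0.0, "ty": 0.0, "tz": 0.0, "rx": 0.0, "ry": 0.0, "rz": 0.0, "claw": 0.062}, {"tx": 0.0, "ty": 0.0, "tz": 0.0, "rx": 0.0, "ry": 0.0, "rz": 0.0, "claw": 0.062}, {"tx": 0.0, "ty": 0.0, "tz": 0.0, "rx": 0.0, "ry": 0.0, "rz": 0.0, "claw": 0.062}, {"tx": 0.0, "ty": 0.0, "tz": 0.0, "rx": 0.0, "ry": 0.0, "rz": 0.0, "claw": 0.062}, {"tx": 0.0, "ty": 0.0, "tz": 0.0, "rx": 0.0, "ry": 0.0, "rz": 0.0, "claw": 0.062}, {"tx": 0.0, "ty": 0.0, "tz": 0.0, "rx": 0.0, "ry": 0.0, "rz": 0.0, "claw": 0.062}, {"tx": 0.0, "ty": 0.0, "tz": 0.0, "rx": 0.0, "ry": 0.0, "rz": 0.0, "claw": 0.062}]}}

```text
clock: 5.9
eef_pos: [457.6, 46.2, 98.0]
tool_rot: [3.142, 0.0, 0.01]
force: [1.1, -1.3, -1.6]
width: 61.7
```

>>> {"op": "apply_moves", "data": {"increments": [{"tx": 0.002, "ty": 0.003, "tz": 0.0, "rx": 0.0, "ry": 0.0, "rz": 0.0, "claw": 0.062}, {"tx": 0.006, "ty": 0.009, "tz": 0.0, "rx": 0.0, "ry": 0.0, "rz": 0.0, "claw": 0.062}, {"tx": 0.011, "ty": 0.016, "tz": 0.0, "rx": 0.0, "ry": 0.0, "rz": 0.0, "claw": 0.062}, {"tx": 0.016, "ty": 0.024, "tz": 0.0, "rx": 0.0, "ry": 0.0, "rz": 0.0, "claw": 0.062}, {"tx": 0.021, "ty": 0.032, "tz": 0.0, "rx": 0.0, "ry": 0.0, "rz": 0.0, "claw": 0.062}, {"tx": 0.027, "ty": 0.04, "tz": 0.0, "rx": 0.0, "ry": 0.0, "rz": 0.0, "claw": 0.062}, {"tx": 0.032, "ty": 0.048, "tz": 0.0, "rx": 0.0, "ry": 0.0, "rz": 0.0, "claw": 0.062}, {"tx": 0.036, "ty": 0.054, "tz": 0.0, "rx": 0.0, "ry": 0.0, "rz": 0.0, "claw": 0.062}, {"tx": 0.039, "ty": 0.0575, "tz": 0.0, "rx": 0.0, "ry": 0.0, "rz": 0.0, "claw": 0.062}, {"tx": 0.0395, "ty": 0.0595, "tz": 0.0, "rx": 0.0, "ry": 0.0, "rz": 0.0, "claw": 0.062}, {"tx": 0.0395, "ty": 0.0595, "tz": 0.0, "rx": 0.0, "ry": 0.0, "rz": 0.0, "claw": 0.062}, {"tx": 0.0395, "ty": 0.0595, "tz": 0.0, "rx": 0.0, "ry": 0.0, "rz": 0.0, "claw": 0.062}]}}

```text
clock: 7.1
eef_pos: [497.4, 106.3, 98.0]
tool_rot: [-3.141, -0.001, 0.01]
force: [3.2, 2.0, -2.0]
width: 61.9
```

```bash
cat >> m.py <<'E'
bs,k=cen(a,(340,222,362,242),"b");ys,_=cen(a,(360,228,385,250),"y");yt,_=cen(b,(240,145,280,172),"y")
print("scene blue px",bs,k,(ray("scene",*bs,72)+[2.26,.57,0]).round(1),"yellow-based blue: scene",(ray("scene",*ys,72)+[2.26,.57,0]-[39.4,60.4,0]).round(1),"top",(ray("top",*yt,72)-[39.4,60.4,0]).round(1))
E
python3 m.py E
```

```text
7.2 [497.3 106.   98.1] 62.1 [ 2.9  1.7 -1.3]
blue px [285.49975669 174.91565288] B [678.6  76.8  72. ] -> yellow by geometry [718.  137.2  72. ]
scene blue px [350.32073579 231.3638796 ] 5 [679.2  78.4  72. ] yellow-based blue: scene [679.3  77.4  72. ] top [679.8  77.3  72. ]
```

View pics/cE.png

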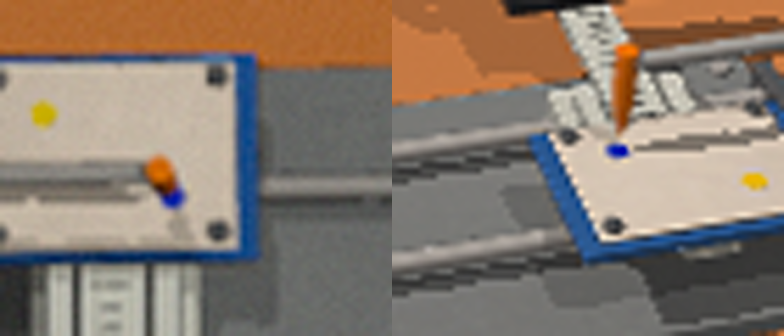

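>>> {"op": "apply_moves", "data": {"increments": [{"tx": 0.0, "ty": 0.0014, "tz": 0.0, "rx": 0.0, "ry": 0.0, "rz": 0.0, "claw": 0.062}, {"tx": 0.0, "ty": 0.0014, "tz": 0.0, "rx": 0.0, "ry": 0.0, "rz": 0.0, "claw": 0.062}, {"tx": 0.0, "ty": 0.0014, "tz": 0.0, "rx": 0.0, "ry": 0.0, "rz": 0.0, "claw": 0.062}, {"tx": 0.0, "ty": 0.0014, "tz": 0.0, "rx": 0.0, "ry": 0.0, "rz": 0.0, "claw": 0.062}, {"tx": 0.0, "ty": 0.0014, "tz": 0.0, "rx": 0.0, "ry": 0.0, "rz": 0.0, "claw": 0.062}, {"tx": 0.0, "ty": 0.0014, "tz": 0.0, "rx": 0.0, "ry": 0.0, "rz": 0.0, "claw": 0.062}, {"tx": 0.0, "ty": 0.0014, "tz": 0.0, "rx": 0.0, "ry": 0.0, "rz": 0.0, "claw": 0.062}, {"tx": 0.0, "ty": 0.0014, "tz": 0.0, "rx": 0.0, "ry": 0.0, "rz": 0.0, "claw": 0.062}, {"tx": 0.0, "ty": 0.0014, "tz": 0.0, "rx": 0.0, "ry": 0.0, "rz": 0.0, "claw": 0.062}, {"tx": 0.0, "ty": 0.0014, "tz": 0.0, "rx": 0.0, "ry": 0.0, "rz": 0.0, "claw": 0.062}, {"tx": 0.0, "ty": 0.0014, "tz": 0.0, "rx": 0.0, "ry": 0.0, "rz": 0.0, "claw": 0.062}, {"tx": 0.0, "ty": 0.0014, "tz": 0.0, "rx": 0.0, "ry": 0.0, "rz": 0.0, "claw": 0.062}]}}

```text
clock: 8.4
eef_pos: [497.1, 107.2, 98.0]
tool_rot: [3.142, 0.0, 0.01]
force: [3.2, -0.4, 0.9]
width: 62.0
```

```bash
python3 m.py F
```

```text
8.5 [497.2 107.1  98. ] 62.0 [ 2.2 -1.7  0. ]
blue px [285.13944223 175.24146272] B [677.8  77.8  72. ] -> yellow by geometry [717.2 138.2  72. ]
scene blue px [350.50695548 231.42945151] 4 [679.6  78.8  72. ] yellow-based blue: scene [679.1  78.3  72. ] top [679.7  78.1  72. ]
```

>>> {"op": "apply_moves", "data": {"increments": [{"tx": 0.0, "ty": 0.0, "tz": 0.0, "rx": 0.0, "ry": 0.0, "rz": 0.0, "claw": 0.062}, {"tx": 0.0, "ty": 0.0, "tz": 0.0, "rx": 0.0, "ry": 0.0, "rz": 0.0, "claw": 0.062}, {"tx": 0.0, "ty": -0.0005, "tz": 0.0, "rx": 0.0, "ry": 0.0, "rz": 0.0, "claw": 0.061}, {"tx": 0.0, "ty": -0.001, "tz": 0.0, "rx": 0.0, "ry": 0.0, "rz": 0.0, "claw": 0.06}, {"tx": 0.0, "ty": -0.0015, "tz": 0.0, "rx": 0.0, "ry": 0.0, "rz": 0.0, "claw": 0.059}, {"tx": 0.0, "ty": -0.002, "tz": 0.0, "rx": 0.0, "ry": 0.0, "rz": 0.0, "claw": 0.058}, {"tx": 0.0, "ty": -0.0025, "tz": 0.0, "rx": 0.0, "ry": 0.0, "rz": 0.0, "claw": 0.057}, {"tx": 0.0, "ty": -0.003, "tz": 0.0, "rx": 0.0, "ry": 0.0, "rz": 0.0, "claw": 0.056}, {"tx": 0.0, "ty": -0.0035, "tz": 0.0, "rx": 0.0, "ry": 0.0, "rz": 0.0, "claw": 0.055}, {"tx": 0.0, "ty": -0.0035, "tz": 0.0, "rx": 0.0, "ry": 0.0, "rz": 0.0, "claw": 0.055}, {"tx": 0.0, "ty": -0.0035, "tz": 0.0, "rx": 0.0, "ry": 0.0, "rz": 0.0, "claw": 0.055}]}}

```text
clock: 9.6
eef_pos: [497.7, 103.9, 98.6]
tool_rot: [-3.141, -0.001, 0.01]
force: [2.0, 1.5, 6.1]
width: 55.5
```

```bash
python3 m.py G
```

```text
9.7 [497.7 103.9  98.6] 55.1 [1.7 1.  6.9]
blue px [285.0591036 175.       ] B [678.4  78.   72. ] -> yellow by geometry [717.8 138.4  72. ]
scene blue px [350.51666013 231.43433947] 4 [679.7  78.9  72. ] yellow-based blue: scene [680.1  78.5  72. ] top [680.3  78.5  72. ]
```

>>> {"op": "apply_moves", "data": {"increments": [{"tx": 0.0, "ty": -0.0005, "tz": 0.0003, "rx": 0.0, "ry": 0.0, "rz": 0.0, "claw": 0.054}, {"tx": 0.0, "ty": -0.001, "tz": 0.0006, "rx": 0.0, "ry": 0.0, "rz": 0.0, "claw": 0.053}, {"tx": 0.0, "ty": -0.0015, "tz": 0.0008, "rx": 0.0, "ry": 0.0, "rz": 0.0, "claw": 0.052}, {"tx": 0.0, "ty": -0.002, "tz": 0.001, "rx": 0.0, "ry": 0.0, "rz": 0.0, "claw": 0.051}, {"tx": 0.0, "ty": -0.0025, "tz": 0.0012, "rx": 0.0, "ry": 0.0, "rz": 0.0, "claw": 0.05}, {"tx": 0.0, "ty": -0.003, "tz": 0.0014, "rx": 0.0, "ry": 0.0, "rz": 0.0, "claw": 0.049}, {"tx": 0.0, "ty": -0.0035, "tz": 0.0016, "rx": 0.0, "ry": 0.0, "rz": 0.0, "claw": 0.048}, {"tx": 0.0, "ty": -0.004, "tz": 0.0018, "rx": 0.0, "ry": 0.0, "rz": 0.0, "claw": 0.047}, {"tx": 0.0, "ty": -0.0045, "tz": 0.002, "rx": 0.0, "ry": 0.0, "rz": 0.0, "claw": 0.045}, {"tx": 0.0, "ty": -0.0045, "tz": 0.002, "rx": 0.0, "ry": 0.0, "rz": 0.0, "claw": 0.042}, {"tx": 0.0, "ty": -0.0045, "tz": 0.002, "rx": 0.0, "ry": 0.0, "rz": 0.0, "claw": 0.038}, {"tx": 0.0, "ty": -0.0045, "tz": 0.002, "rx": 0.0, "ry": 0.0, "rz": 0.0, "claw": 0.038}]}}

```text
clock: 10.9
eef_pos: [497.9, 99.4, 100.6]
tool_rot: [-3.141, -0.002, 0.01]
force: [2.4, -0.7, 8.9]
width: 45.0
```

```bash
python3 m.py H
```

```text
11.0 [497.9  99.4 100.6] 44.3 [ 1.7 -0.4  8.8]
blue px [284.83690987 175.        ] B [678.4  78.6  72. ] -> yellow by geometry [717.8 139.   72. ]
scene blue px [350.51975913 231.45201355] 4 [679.8  78.9  72. ] yellow-based blue: scene [680.3  78.5  72. ] top [680.5  78.9  72. ]
```

View pics/cH.png

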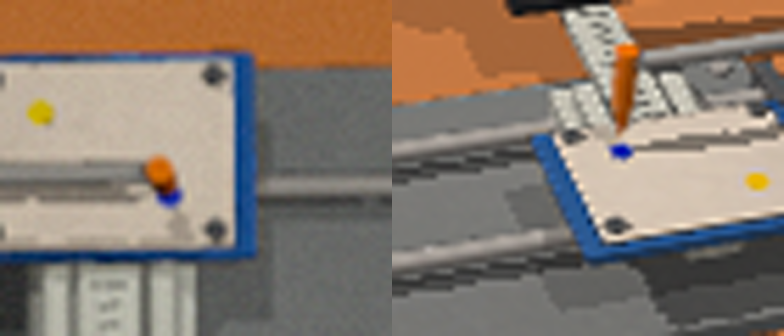

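>>> {"op": "apply_moves", "data": {"increments": [{"tx": 0.0, "ty": 0.0, "tz": 0.0, "rx": 0.0, "ry": 0.0, "rz": 0.0, "claw": 0.035}, {"tx": 0.0, "ty": 0.0, "tz": 0.0, "rx": 0.0, "ry": 0.0, "rz": 0.0, "claw": 0.035}, {"tx": 0.0, "ty": 0.0, "tz": 0.0, "rx": 0.0, "ry": 0.0, "rz": 0.0, "claw": 0.035}, {"tx": 0.0, "ty": 0.0, "tz": 0.0, "rx": 0.0, "ry": 0.0, "rz": 0.0, "claw": 0.035}, {"tx": 0.0, "ty": 0.0, "tz": 0.0, "rx": 0.0, "ry": 0.0, "rz": 0.0, "claw": 0.035}, {"tx": 0.0, "ty": 0.0, "tz": 0.0, "rx": 0.0, "ry": 0.0, "rz": 0.0, "claw": 0.035}]}}

```text
clock: 11.6
eef_pos: [497.9, 99.4, 100.6]
tool_rot: [-3.141, -0.002, 0.01]
force: [2.3, -0.1, 9.0]
width: 44.7
```

```bash
python3 m.py I; python3 - <<'E'
from h import *
a=cv2.imread("pics/sceneI.png")[:,:,::-1]; save(a,(300,160,400,240),7,"jI.png")
E
```

```text
11.7 [497.9  99.5 100.6] 44.3 [ 1.5 -0.6  9.2]
blue px [284.63331587 175.        ] B [678.4  79.1  72. ] -> yellow by geometry [717.8 139.5  72. ]
scene blue px [350.51621519 231.45516978] 4 [679.8  78.8  72. ] yellow-based blue: scene [680.3  78.5  72. ] top [680.5  78.9  72. ]
```

View pics/jI.png

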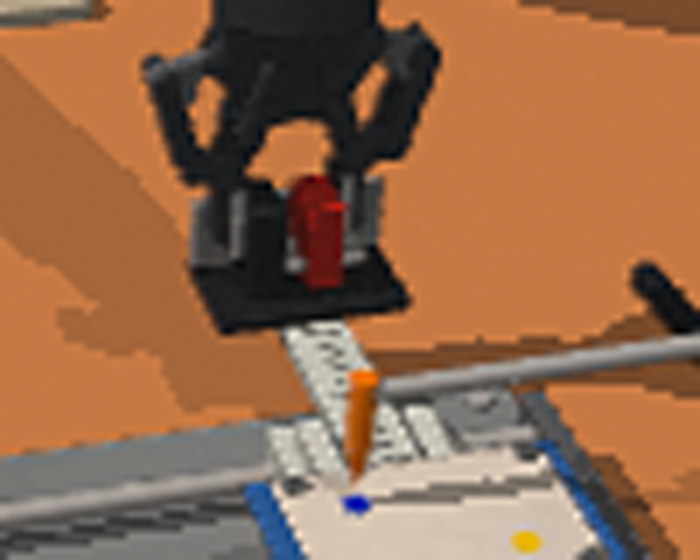

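The lever is pressed towards the post and the width holds steady at about 44.5 mm, even though the fingers are commanded to 35 mm. The blue dot is still under the tip at about (351,231).

```bash
python3 -c "
from cell import *
print(finish_job())"
```

```text
the job is handed in; nothing more can be done
None
```

The job is done and handed in at about 11.7 s. The gripper is still holding the post and lever, with the lever home and the blue dot under the tip.

**What I did:** I drew the leg by resting the fingers against the cross plate and put the yellow dot under the tip for over 1.2 s. I then shifted to the blue dot and held it for over 1.2 s before squeezing. While the lever closed, the hand moved to -y by half the finger travel so the mark stayed put.

**Last checks:**
- **Lever:** the fingers stopped at a steady 44–45 mm with 35 mm commanded. The home size given is 46 mm, so this reads about 1.5 mm low. I put that down to sensor noise or pad give, and it did not change over the last 0.7 s.
- **Blue dot:** it sits at about (680, 79) mm, against a tip estimate of (679.5, 79.5). During the squeeze it moved less than about 1 mm.
- **Camera disagreement:** the two cameras differ by 1–2 mm on where the tip is, mainly sideways, so I used the middle value.
- **Forces:** the wrist force was at most about 9 N in the readings I took.
- **Bystanders:** I never went near the loose items, but I did not compare their positions before and after.

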